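# Sort the lasts, heels and glue jar on the shoemaker's bench

### The job

Tidy the shoemaker's bench: put the two lasts (green and wooden) in the brown wooden tray, one in each bay, sole down and flat on the floor of the bay; put the two block heels (red and white) in the blue tray, one in each bay, standing upright on their black tips; and stand the glue jar upright, wholly on the round cork mat. Which of the two bays does not matter, nor does the order. Set each thing down rather than dropping it, leave the hammer and the tin of tacks where they are, and let go of everything at the end.

Things in the scene. Friction and masses are not known exactly. Their poses are not given: they have to be found in the camera images.
- last_green: Small child's shoemaking last, bright green plastic: a foot shape 105 long (x), 42 wide (y), 64 high, lying sole down. Origin: centre of the flat sole's underside; x to the toe, z up. Toe part low (30 high at x=20, 10 at the tip). The block over the heel, x=-40 to -10, has parallel sides 26 apart from z=40 to 64: grip there across y, near x=-20, fingertips above z=38. 0.11-0.25 kg.
- last_wood: Small child's shoemaking last, pale bare wood: a foot shape 105 long (x), 42 wide (y), 64 high, lying sole down. Origin: centre of the flat sole's underside; x to the toe, z up. Toe part low (30 high at x=20, 10 at the tip). The block over the heel, x=-40 to -10, has parallel sides 26 apart from z=40 to 64: grip there across y, near x=-20, fingertips above z=38. 0.11-0.25 kg.
- heel_red: Block heel, red, standing on its 8 mm black rubber tip, small cork patch on top: 46 long (x), 44 wide (y), 44 high. Origin: middle of the footprint, underside; z up, x to the flat face, -x to the round back. Sides at y=+-22 are flat and parallel from x=-1 to 23: grip across y near x=8, in the upper half (clear of tray walls). 0.04-0.09 kg.
- heel_white: Block heel, white, standing on its 8 mm black rubber tip, small cork patch on top: 46 long (x), 44 wide (y), 44 high. Origin: middle of the footprint, underside; z up, x to the flat face, -x to the round back. Sides at y=+-22 are flat and parallel from x=-1 to 23: grip across y near x=8, in the upper half (clear of tray walls). 0.04-0.09 kg.
- glue_jar: Closed round glue jar, cream with a yellow screw cap: 56 diameter, 72 high, standing upright. Origin: centre of its underside, z up. The body is upright-sided up to z = 40; grip it there across the diameter. About 0.13 to 0.25 kg.
- tray_wood: Low open tray, brown wood, for lasts, fixed to the table: 136 (x) by 140 (y) by 16 high; walls and floor 4 thick. A 4 mm divider along x at y=0, as high as the rim, makes two bays, each 128 (x) by 64 (y) inside, centred at y=+-34. Origin: centre of the underside, z up.
- tray_blue: Low open tray, blue painted, for heels, fixed to the table: 136 (x) by 140 (y) by 16 high; walls and floor 4 thick. A 4 mm divider along x at y=0, as high as the rim, makes two bays, each 128 (x) by 64 (y) inside, centred at y=+-34. Origin: centre of the underside, z up.
- cork_mat: Round cork mat, 110 diameter, 6 thick, fixed to the table, for the glue jar. Origin: centre of the underside, z up.
- hammer: Hammer, 260 long, wooden handle along x, steel head at +x, lying at the robot's right; loose. Leave it alone. Origin: underside, mid-length.
- tack_tin: Open steel tin of brass tacks, 54 diameter, 42 high, standing beyond the trays; loose. Leave it alone. Origin: centre of the underside.
Not all that is in view belongs to the job. Leave any purple look-alike of the heel_white alone.

How it is judged:
By the outcome, as a careful person would: the job done as asked, in the order asked, and still so for the second after the job is handed in, with the robot touching nothing.
It also fails if it takes over 122 s, if anything falls off the work surface, if the arm or the gripper's body presses on something with over 40 N, if the wrist force passes 120 N, or if a joint passes its speed limit or range.

### The arm

A 6-joint arm with a two-finger parallel gripper is mounted at the origin on the work surface. World frame = base frame: x ahead of the robot, y to its left, z up, the work surface at z = 0. Lengths are in m, angles in degrees, forces in N, time in s.
With the tool pointing down it reaches from about 0.375 to 0.75 m from the base axis. Payload 9 kg.
Tool frame: the origin (TCP) lies where the fingers leave the gripper's body, on its centre line; the fingertips stand 73 mm ahead of it and the grasp point (between the pads) lies 54 mm ahead of it (robot.tip_reach is the distance from the TCP to the fingertips, in m); z points along the fingers, y is the direction in which the jaws open and shut (so a half turn about z gives the same grasp; the last joint's range is limited). The gripper opens to 85 mm and grips with 20 to 120 N. Pads are 22 mm wide; open, the fingers measure 114 mm over their backs; the gripper's body (76 mm by 85 mm) begins 54 mm behind the grasp point. The pads swing forward as they close: fully open they stand 13 mm farther back than shut.
Start: joints at [-81.114, 5.964, 5.575, 89.605, 0, 77.527], TCP at [0.219, -0.559, 0.304] pointing down, gripper open.
Joint ranges: [-171.21, 171.21], [-48.23, 106.86], [-62.78, 66.21], [-105.2, 120.99], [-86.42, 89.51], [-180, 180]. Speed limits (degrees/s): [127.2, 127.2, 147.25, 180, 180, 180].

### API

Orientations are given as [roll, pitch, yaw] about the fixed x, y, z axes, in that order (R = Rz(yaw) Ry(pitch) Rx(roll)).
In Python, from plant import robot gives the robot as it stands. Calls block until the motion is done:
- robot.move_pose(position, orientation): joint-space move of the TCP to a pose.
- robot.line_to(position, vel=0.15, rotation=None, guard=None): straight line of the TCP; rotation=None keeps the orientation; vel is the mean speed in m/s. With guard (N) it stops when the force on the tool has changed by that much, and returns True; else False.
- robot.goto_joints(angles): joint-space move.
- robot.set_gripper(opening): finger opening in m; the grip force is fixed at half the most; returns when the fingers have stopped.
- robot.pause(seconds).
- robot.ik(position, orientation): joint angles nearest the present ones, or None.
- robot.observe(): the state.
- robot.grab_frame(name): name is "scene" or "top"; returns the picture (480x640x3 uint8, blue, green, red); there is no depth.
- robot.get_calibration(name): a dict with "vertical_fov" (degrees; the focal length in pixels is half the picture's height over the tangent of half this angle, whatever the lens; pixels are square), "cx", "cy" (the principal point, pixels), "k1" (the pictures are not rectified: a ray, as slopes to the right and down, at radius r is drawn at 1 + k1 r^2 times it, then the intrinsics apply), "rvec" (rotation vector, rad) and "tvec" (3), from world to camera coordinates, as OpenCV has them. Camera axes: x right, y down, z forward; pixel columns grow to the right and rows downward; lengths in m; the calibration is good to about 2 mm. A picture is of the moment at which its call begins. get_calibration takes no time and is no camera call.
A pose or a line that the arm cannot do raises robot.IKError and nothing moves.
- robot.job_done(): hands the job in, once; it reports no verdict.
The state is a dict: "time": time; "q": joint angles; "qvel": joint speeds; "joint_torque": joint torques, N m; "tool_pos": TCP position; "tcp_rot": TCP orientation; "ft_force": force on the tool from outside, world axes, zero at the start; "torque": the same for the moment, N m; "gripper_width": finger opening in m.
Only numpy, scipy, OpenCV 4.12 (cv2) and the standard library are available. Lean on these libraries where they do the work, as an engineer would, in place of code of your own. Each camera call takes 0.05 s, during which the arm holds its last target.

## Working session

There is one attempt and no reset: what is moved stays moved. The work goes in short steps, each a Python script; the robot and the scene stay as the last script left them, time stands still between calls to the robot, and variables do not carry over. Pictures are saved under pics/ and viewed, and the job is handed in when it is done.

```bash
ls; mkdir -p pics; python3 - <<'E'
from plant import robot
import cv2
for n in("scene","top"):
    cv2.imwrite(f"pics/{n}0.png",robot.grab_frame(n)); print(robot.get_calibration(n))
o=robot.observe();print(o['time'],o['tcp_rot'],o['tool_pos'],o['gripper_width'])
E
```

```text
pics
{'vertical_fov': 57.43751952023716, 'cx': 321.1046525090505, 'cy': 236.50660737345703, 'k1': -0.037633999809597696, 'rvec': array([ 2.10214766,  0.53763406, -0.29332689]), 'tvec': array([-0.41181304, -0.16696676,  1.23458815])}
{'vertical_fov': 52.35284380477013, 'cx': 308.606259324009, 'cy': 237.0183818679364, 'k1': -0.030706934948257606, 'rvec': array([ 2.19207703, -2.17696696,  0.09044922]), 'tvec': array([-0.11590132,  0.55862935,  1.18687374])}
0.1 [-1.79936083e+02 -1.33190836e-02  2.13585299e+01] [ 0.21850023 -0.55859204  0.30320171] 0.08544585975678348
```

View pics/scene0.png

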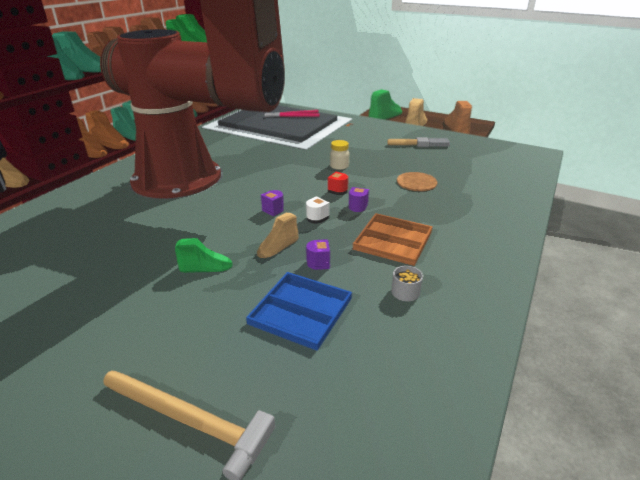

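View pics/top0.png

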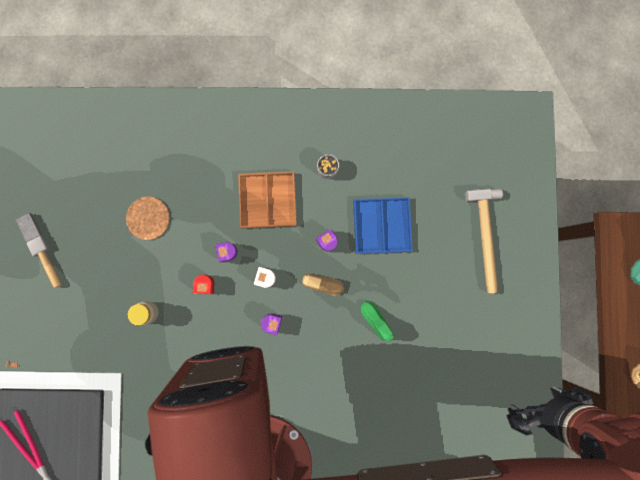

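The scene view shows the green last at (203,257), wooden last (279,236), white heel (317,208), red heel (338,183), jar (340,155), mat (417,181), brown tray (394,239) and blue tray (300,309). Seen from the top, they are at (377,321), (322,285), (264,278), (203,285), (143,314), (148,218), (267,200) and (383,226).

Possible look-alikes, as top-view pixels:
- **Heels:** three purple ones at (227,252), (327,240) and (272,324). I'll leave them alone.
- **Lasts:** the ones on shelves or side tables, e.g. (637,272) in the top view and (385,103)/(415,110) in the scene view, are off the bench.

My choices are the single green, wood, red and white items on the bench. Next is a close crop and measurements.

```bash
cat > h.py <<'E'
import numpy as np,cv2
from plant import robot
class Cam:
    def __init__(s,n):
        c=robot.get_calibration(n); s.f=240/np.tan(np.radians(c['vertical_fov']/2)); s.cx,s.cy,s.k=c['cx'],c['cy'],c['k1']
        s.R=cv2.Rodrigues(np.array(c['rvec']))[0]; s.t=np.array(c['tvec']); s.C=-s.R.T@s.t
    def ray(s,p):
        p=np.atleast_2d(np.asarray(p,float)); d=(p-[s.cx,s.cy])/s.f; u=d.copy()
        for _ in range(20): u=d/(1+s.k*(u**2).sum(1,keepdims=True))
        return np.c_[u,np.ones(len(u))]@s.R
    def plane(s,p,z):
        r=s.ray(p); return (s.C+r*((z-s.C[2])/r[:,2:]))[:,:2]
    def proj(s,X):
        X=np.atleast_2d(X)@s.R.T+s.t; u=X[:,:2]/X[:,2:]; return u*(1+s.k*(u**2).sum(1,keepdims=True))*s.f+[s.cx,s.cy]
top=Cam("top"); sc=Cam("scene")
E
python3 - <<'E'
from h import *
print(top.C,sc.C)
t=cv2.imread('pics/top0.png'); s=cv2.imread('pics/scene0.png')
cv2.imwrite('pics/ct.png',cv2.resize(t[230:350,120:410],None,fx=2.7,fy=2.7,interpolation=cv2.INTER_CUBIC))
cv2.imwrite('pics/cs.png',cv2.resize(s[130:290,165:385],None,fx=3.6,fy=3.6,interpolation=cv2.INTER_CUBIC))
cv2.imwrite('pics/ct2.png',cv2.resize(t[150:270,110:420],None,fx=2.5,fy=2.5,interpolation=cv2.INTER_CUBIC))
E
```

```text
[ 0.46597644 -0.10582692  1.227125  ] [ 0.902715   -0.78399305  0.54049637]
```

View pics/ct.png

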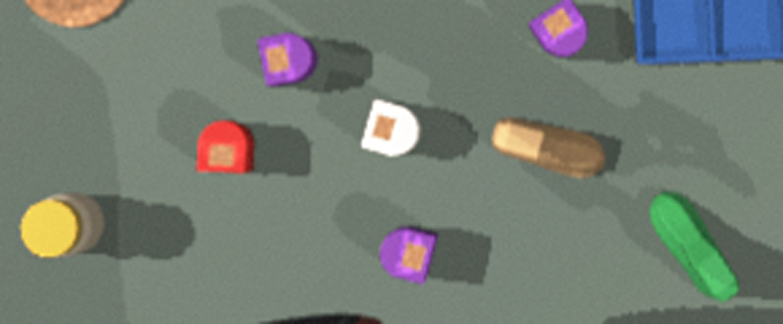

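View pics/cs.png

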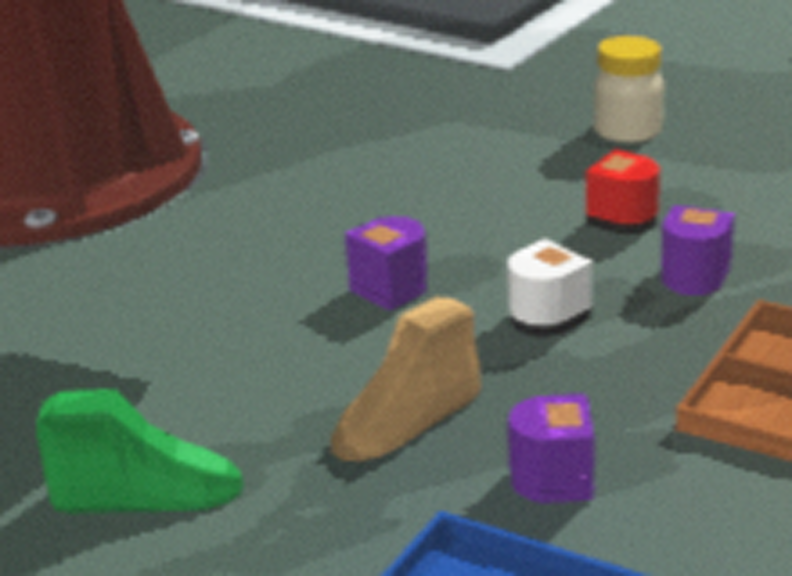

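View pics/ct2.png

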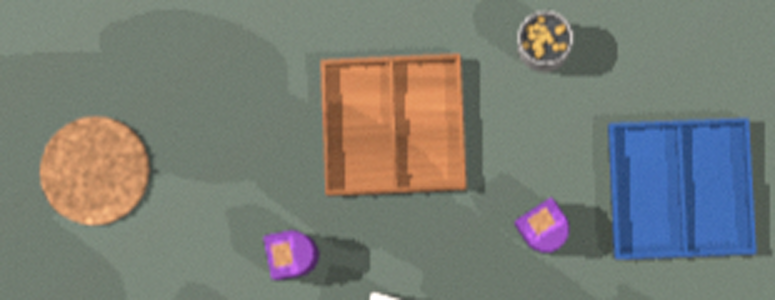

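```bash
python3 - <<'E'
from h import *
t=cv2.imread('pics/top0.png'); s=cv2.imread('pics/scene0.png')
a=cv2.resize(t[294:348,355:400],None,fx=8,fy=8,interpolation=cv2.INTER_CUBIC)
b=cv2.resize(t[268:300,297:350],None,fx=7,fy=7,interpolation=cv2.INTER_CUBIC)
c=np.zeros((432,800,3),np.uint8);c[:432,:360]=a;c[:224,370:741]=b
cv2.imwrite('pics/lt.png',c)
a=cv2.resize(s[232:276,170:237],None,fx=7,fy=7,interpolation=cv2.INTER_CUBIC)
b=cv2.resize(s[208:262,252:305],None,fx=6,fy=6,interpolation=cv2.INTER_CUBIC)
c=np.zeros((330,800,3),np.uint8);c[:308,:469]=a;c[:324,475:793]=b
cv2.imwrite('pics/ls.png',c)
hsv=cv2.cvtColor(t,cv2.COLOR_BGR2HSV);H,S,V=[hsv[...,i].astype(int) for i in range(3)]
def blob(m,roi):
    k=np.zeros_like(H,np.uint8);x0,y0,x1,y1=roi;k[y0:y1,x0:x1]=(m[y0:y1,x0:x1]*255).astype(np.uint8)
    cs=cv2.findContours(k,cv2.RETR_EXTERNAL,cv2.CHAIN_APPROX_NONE)[0];return max(cs,key=cv2.contourArea)[:,0,:].astype(float)
def rep(n,m,roi,z):
    c=blob(m,roi);w=top.plane(c,z);r=cv2.minAreaRect(w.astype(np.float32)*1000)
    print(n,np.round(r[0],1),np.round(r[1],1),round(r[2],1),'px',c.min(0),c.max(0));return w
rep('red',(S>150)&((H<8)|(H>172)),(185,270,220,300),.044)
rep('white',(S<60)&(V>130),(245,262,282,292),.044)
rep('green',(S>120)&(H>45)&(H<75),(350,290,410,350),.03)
rep('wood',(S>70)&(H<30)&(V>60),(290,265,350,300),.03)
rep('mat',(S>70)&(H<30),(120,190,180,245),.006)
rep('tw',(S>120)&(H<30),(230,165,305,235),.016)
rep('tb',(S>150)&(H>100)&(H<125),(345,190,420,260),.016)
rep('cap',(S>120)&(H>18)&(H<35),(120,295,165,330),.072)
E
```

```text
red [442.2 142.1] [43.3 48.5] 0.5 px [193. 275.] [213. 293.]
white [456.5  -2.5] [60.2 87.1] 0.4 px [245. 266.] [281. 291.]
green [ 355.  -278.2] [109.8  37.9] 34.0 px [361. 302.] [393. 340.]
wood [ 443.2 -147.4] [103.6  39.5] 76.4 px [302. 274.] [343. 295.]
mat [607.1 294.3] [109.4 108.9] 1.7 px [126. 196.] [169. 239.]
tw [653.6  -6.8] [136.1 139.1] 3.0 px [239. 172.] [295. 227.]
tb [ 591.3 -295.9] [133.  140.1] 2.6 px [354. 198.] [411. 252.]
cap [371.2 286.8] [46.9 49.6] 1.6 px [128. 304.] [149. 324.]
```

View pics/lt.png

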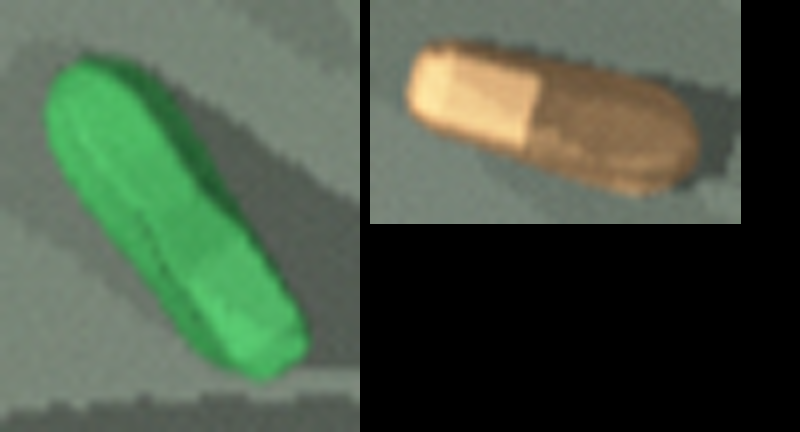

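View pics/ls.png

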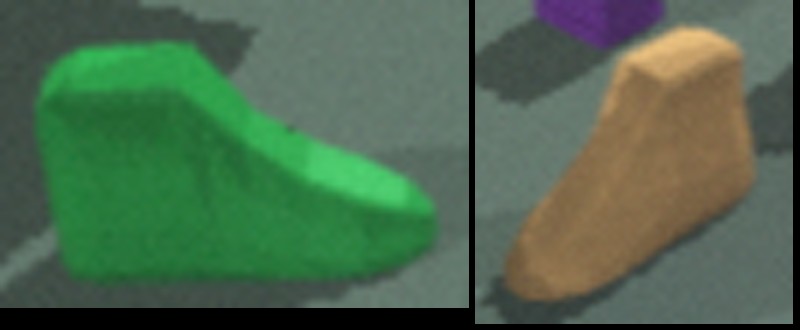

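```bash
python3 - <<'E'
from h import *
t=cv2.imread('pics/top0.png')
G=lambda p:np.array(p)/8+[355,294]-.44
W=lambda p:(np.array(p)-[370,0])/7+[297,268]-.43
def seg(n,a,b,z):
    w=top.plane([a,b],z)*1000; d=w[1]-w[0]; print(n,w.round(1).tolist(),'len',np.hypot(*d).round(1),'dir',np.degrees(np.arctan2(d[1],d[0])).round(1))
seg('g right',G((305,330)),G((240,235)),.064)
seg('g left',G((232,350)),G((185,285)),.064)
seg('g mid back>front',G((255,332)),G((212,262)),.064)
seg('g back end>toe z8',G((280,372)),G((75,75)),.008)
seg('w up',W((450,52)),W((540,72)),.064)
seg('w low',W((440,132)),W((525,150)),.064)
seg('w mid',W((446,92)),W((532,112)),.064)
seg('w toe z10',W((446,92)),W((695,150)),.01)
S=lambda p:np.array(p)/7+[170,232]-.43
def segs(n,a,b,z):
    w=sc.plane([a,b],z)*1000; d=w[1]-w[0]; print('scene',n,w.round(1).tolist(),'len',np.hypot(*d).round(1),'dir',np.degrees(np.arctan2(d[1],d[0])).round(1))
segs('g near',S((50,95)),S((180,92)),.064); segs('g far',S((70,45)),S((190,42)),.064)
SW=lambda p:(np.array(p)-[475,0])/6+[252,208]-.42
segs('w left',SW((690,28)),SW((627,62)),.064);segs('w right',SW((740,50)),SW((662,82)),.064)
hsv=cv2.cvtColor(t,cv2.COLOR_BGR2HSV)
for n,m,roi in(('white',(hsv[...,2]>185)&(hsv[...,1]<60),(245,262,282,292)),):
    k=np.zeros(m.shape,np.uint8);x0,y0,x1,y1=roi;k[y0:y1,x0:x1]=m[y0:y1,x0:x1]*255
    c=max(cv2.findContours(k,cv2.RETR_EXTERNAL,cv2.CHAIN_APPROX_NONE)[0],key=cv2.contourArea)[:,0,:]
    w=top.plane(c,.044);print(n,cv2.minAreaRect((w*1000).astype(np.float32)),c.min(0),c.max(0))
# jar: sides of jar in scene, red/white patch two-view
s=cv2.imread('pics/scene0.png');hs=cv2.cvtColor(s,cv2.COLOR_BGR2HSV)
for n,m,roi in(('red',(hs[...,1]>150)&((hs[...,0]<8)|(hs[...,0]>172)),(320,165,355,200)),('cap',(hs[...,1]>120)&(hs[...,0]>18)&(hs[...,0]<35),(320,135,360,160)),('white',(hs[...,1]<60)&(hs[...,2]>110),(300,192,335,226))):
    k=np.zeros(m.shape,np.uint8);x0,y0,x1,y1=roi;k[y0:y1,x0:x1]=m[y0:y1,x0:x1]*255
    c=max(cv2.findContours(k,cv2.RETR_EXTERNAL,cv2.CHAIN_APPROX_NONE)[0],key=cv2.contourArea)
    print(n,cv2.boundingRect(c),'mid col',(c[...,0].min()+c[...,0].max())/2)
for n,P in(('red',(.443,.143,.03)),('cap',(.371,.287,.064)),('jar-5',(.371,.282,.064)),('white',(.456,0,.03))): print(n,sc.proj(P).round(1))
E
```

```text
g right [[326.1, -311.8], [353.8, -292.7]] len 33.7 dir 34.6
g left [[320.2, -290.2], [339.1, -276.4]] len 23.4 dir 36.2
g mid back>front [[325.4, -297.0], [345.8, -284.4]] len 24.0 dir 31.8
g back end>toe z8 [[306.5, -313.9], [397.4, -250.6]] len 110.8 dir 34.9
w up [[465.7, -111.0], [459.1, -141.6]] len 31.3 dir -102.1
w low [[438.6, -107.8], [432.7, -136.6]] len 29.4 dir -101.5
w mid [[452.1, -109.7], [445.6, -138.9]] len 29.9 dir -102.7
w toe z10 [[451.5, -109.9], [431.5, -198.3]] len 90.6 dir -102.7
scene g near [[324.5, -312.5], [355.2, -294.2]] len 35.7 dir 30.9
scene g far [[311.6, -291.4], [340.5, -273.9]] len 33.8 dir 31.1
scene w left [[445.0, -105.0], [438.3, -135.6]] len 31.3 dir -102.5
scene w right [[468.9, -109.6], [456.4, -141.0]] len 33.8 dir -111.6
white ((458.1886291503906, -6.936553955078125), (46.78380584716797, 44.90593338012695), 74.05921173095703) [254 267] [274 287]
red (328, 172, 20, 20) mid col 337.5
cap (331, 140, 18, 11) mid col 339.5
white (300, 192, 35, 34) mid col 317.0
red [[338.4 181.2]]
cap [[338.9 145.6]]
jar-5 [[338.1 146.2]]
white [[315.9 206.1]]
```

Pose estimates in mm. The lasts' figures come from both views, the heels' and jar's from the top view with a scene-view check on all but white.

| Item | Position | Yaw |
|---|---|---|
| Green last, grip point | (337,-290) | 34° |
| Wooden last, grip point | (448,-129) | -103° |
| White heel, centre | (458,-6) | 74° |
| Red heel, centre | (442,144) | 180° |
| Jar | (371,287) | – |
| Brown tray | (654,-7) | 3° |
| Blue tray | (591,-296) | 2.6° |
| Mat | (607,294) | – |

I'll run an IK check first, then start with the green last.

```bash
cat >> h.py <<'E'
def loc(c,yaw,p):
    a=np.radians(yaw);return np.array(c)+np.array([[np.cos(a),-np.sin(a)],[np.sin(a),np.cos(a)]])@np.array(p)
TW=((.6536,-.0068),3.0);TB=((.5913,-.2959),2.6);MAT=(.6071,.2943)
# pick xy, pick yaw, tcp height above object base, pre-opening, place xy, place yaw, support z, release opening
J={'green':((.337,-.290),-146,.112,.07,loc(*TW,(-.020,-.034)),-177,.004,.045),
'wood':((.448,-.129),-103,.112,.07,loc(*TW,(.020,.034)),-177,.004,.045),
'white':((.4604,.002),-106,.092,.075,loc(*TB,(.025,-.026)),-87.4,.004,.060),
'red':((.434,.145),180,.092,.075,loc(*TB,(-.038,.034)),-177.4,.004,.060),
'jar':((.371,.287),180,.083,.085,np.array(MAT),180,.006,.080)}
J['white']=J['white'][:4]+(loc(*TB,(.025,-.034)),)+J['white'][5:]
UP=.25
def pick(n):
    (x,y),w,h,pre,*_=J[n]
    robot.set_gripper(pre); robot.move_pose([x,y,UP],[180,0,w])
    robot.line_to([x,y,h+.03],vel=.25); hit=robot.line_to([x,y,h],vel=.08,guard=8)
    robot.set_gripper(0.0); robot.line_to([x,y,h+.004],vel=.03); robot.line_to([x,y,UP],vel=.25)
    o=robot.observe();print(n,'pick hit',hit,'width',o['gripper_width'],'t',o['time'],'F',np.round(o['ft_force'],2))
def place(n):
    (_,_),_,h,_,(x,y),w,sz,rel=J[n]
    robot.move_pose([x,y,UP],[180,0,w]); z=h+sz
    robot.line_to([x,y,z+.02],vel=.25); robot.pause(.2)
    hit=robot.line_to([x,y,z-.004],vel=.025,guard=2.0)
    o=robot.observe();print(n,'place contact',hit,'dz',o['tool_pos'][2]-z,'width',o['gripper_width'])
    robot.set_gripper(rel); robot.line_to([x,y,z+.06],vel=.12); robot.line_to([x,y,UP],vel=.3)
    print('t',robot.observe()['time'])
E
python3 - <<'E'
from h import *
print(robot.tip_reach)
for n,j in J.items():
    for p,w,h in((j[0],j[1],j[2]),(j[4],j[5],j[2]),(j[0],j[1],UP),(j[4],j[5],UP)):
        q=robot.ik([p[0],p[1],h],[180,0,w]);print(n,None if q is None else np.round(q))
pick('green')
cv2.imwrite('pics/g1.png',robot.grab_frame('scene'))
E
```

```text
0.0726
green [-58. -19. -38.  71.   0. -92.]
green [-16.  15.  -4.  71.   0. -19.]
green [-58. -22. -26.  86.   0. -92.]
green [-16.  12.   7.  85.   0. -19.]
wood [ -32.  -15.  -34.   71.    0. -109.]
wood [ -9.  21.   3.  72.   0. -12.]
wood [ -32.  -18.  -23.   86.    0. -109.]
wood [ -9.  19.  14.  86.   0. -12.]
white [-16. -15. -37.  68.   0. -90.]
white [ -39.   27.    8.   71.    0. -131.]
white [-16. -19. -23.  86.   0. -90.]
white [ -39.   24.   20.   87.    0. -131.]
red [  2. -15. -37.  68.   0.   2.]
red [-38.  12. -10.  68.   0. -40.]
red [  2. -20. -24.  86.   0.   2.]
red [-38.   8.   2.  84.   0. -40.]
jar [ 22. -13. -36.  67.   0.  22.]
jar [15. 23.  2. 69.  0. 15.]
jar [ 22. -18. -22.  85.   0.  22.]
jar [15. 19. 15. 86.  0. 15.]
green pick hit False width 0.02837707287818872 t 5.4333 F [-0.59  0.5  -2.97]
```

View pics/g1.png

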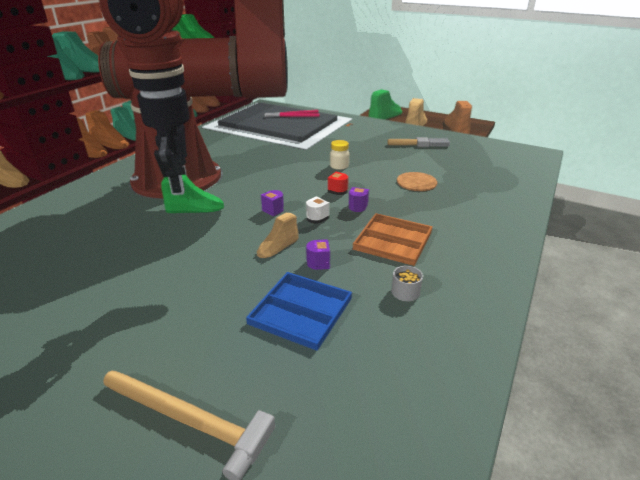

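The green last is held level in the fingers, at about (190,200). Next I place it and look again.

```bash
python3 - <<'E'
from h import *
place('green'); pick('wood')
t=robot.grab_frame('top');s=robot.grab_frame('scene')
cv2.imwrite('pics/g2.png',np.hstack([cv2.resize(t[150:270,210:330],(400,400)),cv2.resize(s[150:280,320:450],(400,400))]))
E
```

```text
green place contact True dz 0.0008641335880964635 width 0.02780484531404147
t 9.8167
wood pick hit False width 0.02782310355763042 t 14.1333 F [-0.72  0.49 -2.25]
```

View pics/g2.png

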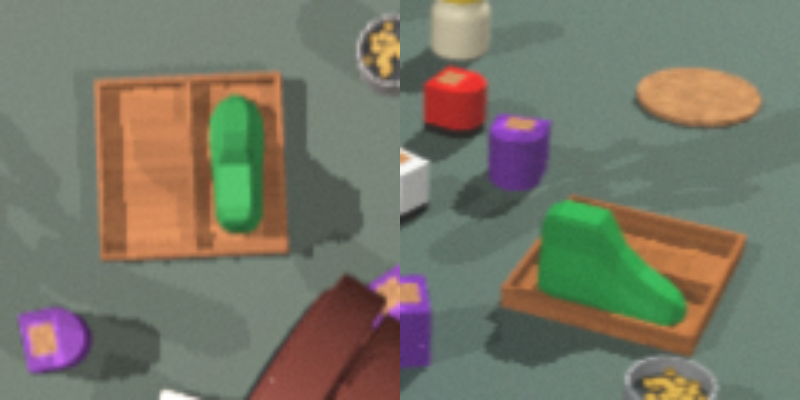

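The green last is centred in the right-hand bay (crop ~(235,165)), flat, toe away from the robot. The wooden last is gripped, so I'll carry on.

```bash
python3 - <<'E'
from h import *
place('wood'); pick('white')
t=robot.grab_frame('top');s=robot.grab_frame('scene')
cv2.imwrite('pics/g3.png',np.hstack([cv2.resize(t[150:270,210:330],(400,400)),cv2.resize(s[130:260,280:410],(400,400))]))
E
```

```text
wood place contact True dz 0.0008297541842536421 width 0.02773195815437275
t 18.625
white pick hit False width 0.04302087437102501 t 22.8917 F [-0.62 -0.21 -1.01]
```

View pics/g3.png

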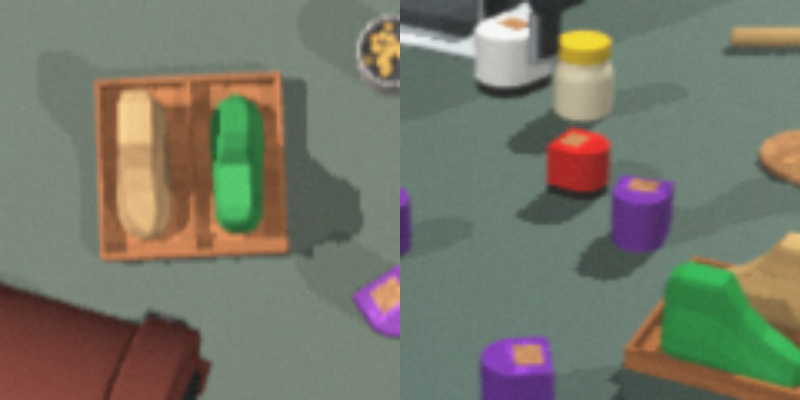

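Both lasts sit in their bays. The white heel is gripped at scene crop (512,55), but its width reads 43 rather than 44 mm, so I'll take a close look.

```bash
python3 - <<'E'
from h import *
t=robot.grab_frame('top');s=robot.grab_frame('scene')
cv2.imwrite('pics/g4.png',np.hstack([cv2.resize(t[240:320,220:300],(400,400)),cv2.resize(s[100:180,280:360],(400,400),interpolation=cv2.INTER_CUBIC)]))
E
```

```text
(no output)
```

View pics/g4.png

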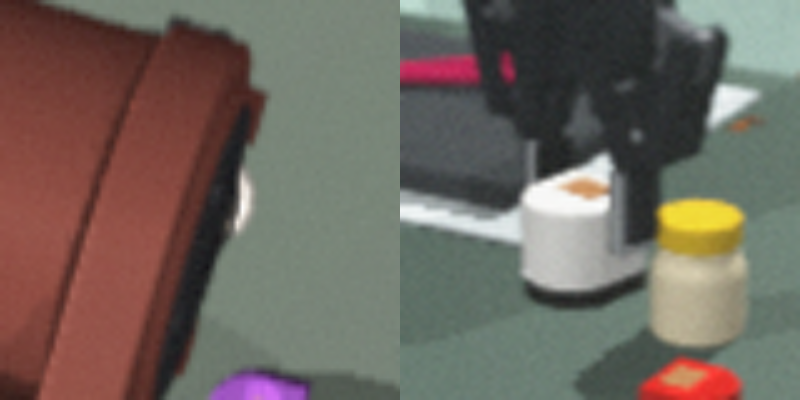

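The white heel hangs level, black tip down (crop (580,245)), with the fingers on its flat sides. I'll place it and pick up the red one.

```bash
python3 - <<'E'
from h import *
place('white'); pick('red')
t=robot.grab_frame('top');s=robot.grab_frame('scene')
cv2.imwrite('pics/g5.png',np.hstack([cv2.resize(t[170:290,330:450],(400,400)),cv2.resize(s[260:360,240:360],(480,400))])[:,:800])
cv2.imwrite('pics/g5b.png',cv2.resize(s[90:210,270:400],(650,600)))
E
```

```text
white place contact True dz 0.0008418746922474185 width 0.04270902910782606
t 27.5
red pick hit False width 0.04327666021149918 t 32.425 F [ 0.05  0.77 -1.17]
```

View pics/g5.png

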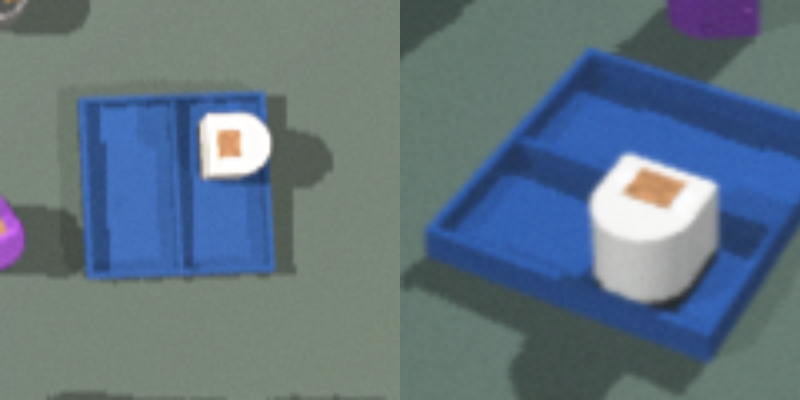

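View pics/g5b.png

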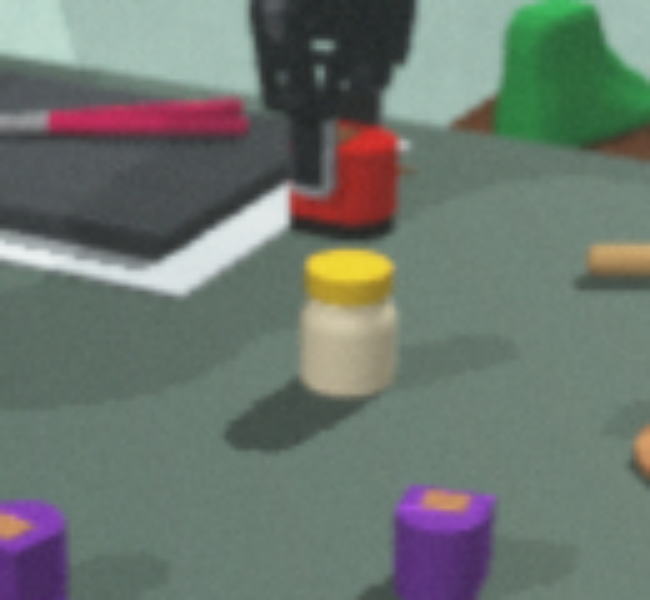

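The white heel stands upright, but it's only about 1 mm from the outer wall (crop (235,145)) because I left out the 8 mm grip offset. The red heel is held level, tip down. I'll place red, then regrip white and move it 8 mm inward.

```bash
python3 - <<'E'
from h import *
place('red')
p=loc(*TB,(.025,-.034));p2=loc(*TB,(.025,-.026));h=.096;R=[180,0,-87.4]
robot.set_gripper(.060)
robot.move_pose([*p,.25],R);robot.line_to([*p,h+.03],vel=.25);print(robot.line_to([*p,h],vel=.08,guard=6))
robot.set_gripper(0);robot.line_to([*p,h+.012],vel=.04);robot.line_to([*p2,h+.012],vel=.04);robot.pause(.2)
print(robot.line_to([*p2,h-.004],vel=.025,guard=2.),robot.observe()['tool_pos'][2]-h,robot.observe()['gripper_width'])
robot.set_gripper(.06);robot.line_to([*p2,h+.06],vel=.12);robot.line_to([*p2,.25],vel=.3)
pick('jar')
t=robot.grab_frame('top');s=robot.grab_frame('scene')
cv2.imwrite('pics/g6.png',np.hstack([cv2.resize(t[170:290,330:450],(400,400)),cv2.resize(s[260:360,240:340],(400,400))]))
cv2.imwrite('pics/g6b.png',cv2.resize(s[70:210,270:450],(771,600)))
E
```

```text
red place contact True dz 0.0009296944314320654 width 0.04319489378577822
t 37.125
False
True 0.0007906540655347599 0.04268237001687726
jar pick hit False width 0.05407359541305963 t 48.5417 F [ 0.63 -0.02 -2.73]
```

View pics/g6.png

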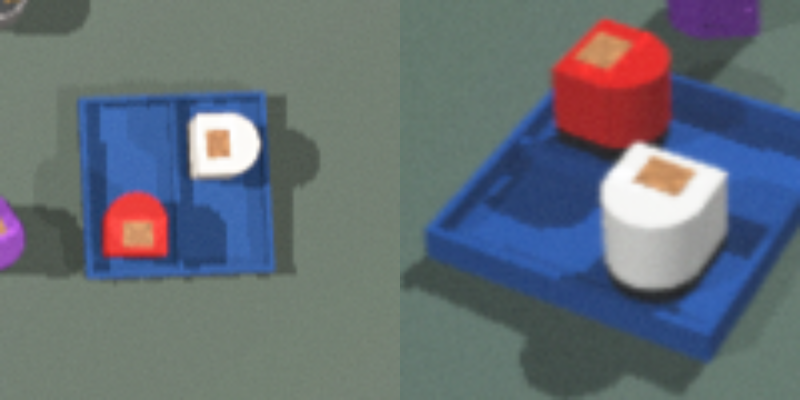

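View pics/g6b.png

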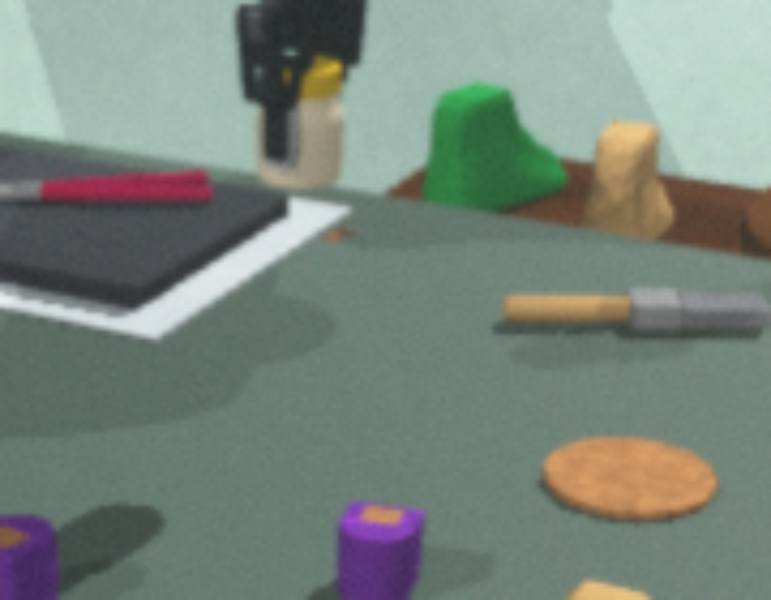

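Both heels stand in separate bays, clear of the walls, and the jar is held upright at (300,130). Next I place the jar on the mat and back away.

```bash
python3 - <<'E'
from h import *
place('jar'); robot.set_gripper(.085); robot.goto_joints([75,-10,5,89,0,77])
t=robot.grab_frame('top');s=robot.grab_frame('scene')
cv2.imwrite('pics/f_t.png',t);cv2.imwrite('pics/f_s.png',s)
cv2.imwrite('pics/f_c.png',np.hstack([cv2.resize(t[140:350,90:430],(800,494))]))
cv2.imwrite('pics/f_d.png',np.hstack([cv2.resize(s[130:270,330:470],(400,400)),cv2.resize(s[240:350,240:350],(400,400))]))
print(robot.observe()['time'],robot.observe()['tool_pos'])
E
```

```text
jar place contact True dz 0.0010269800751284835 width 0.05454602557680045
t 52.7167
55.4833 [0.02125596 0.57767017 0.45919552]
```

View pics/f_c.png

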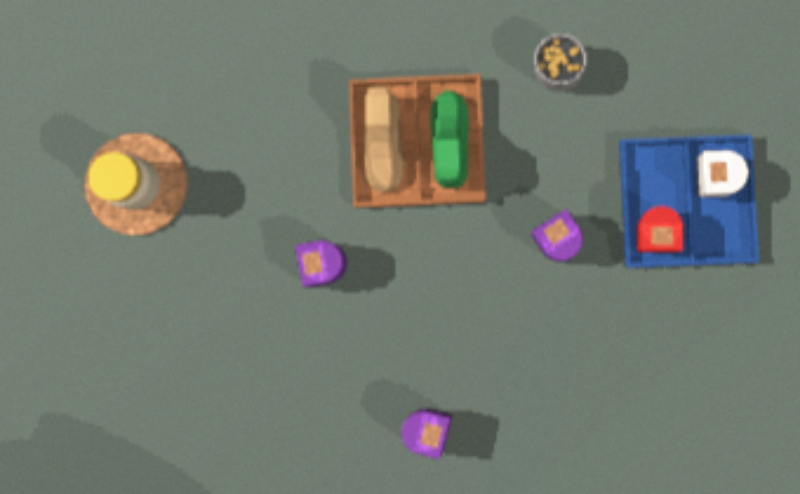

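View pics/f_d.png

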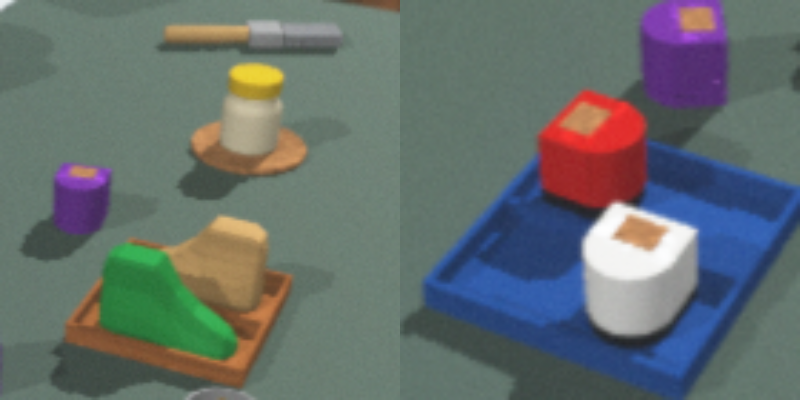

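View pics/f_s.png

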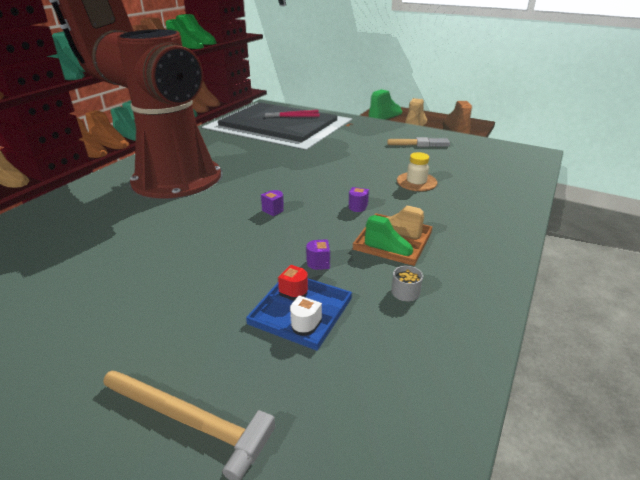

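Everything is in place: the jar is on the mat at (418,172), the lasts are in the brown tray at (393,235), and the heels are in the blue tray at (293,282) and (306,314). The hammer, tin and purple heels haven't moved.

```bash
python3 - <<'E'
from plant import robot
print(robot.job_done())
E
```

```text
the job is handed in; nothing more can be done
None
```

The bench is tidied and handed in at about 55 s of the 122 s allowed; no verdict is reported at hand-in.

- **Lasts:** the green and wooden lasts are in separate bays of the brown tray, sole down. In the last pictures they look flat on the floor and clear of the walls.
- **Heels:** red and white stand upright on their tips in separate bays of the blue tray. I first set white about 1 mm from the outer wall by leaving out the 8 mm grip offset, so I regripped it and moved it 8 mm inward.
- **Jar:** it stands upright on the cork mat. Its cap looks about 21 mm off centre from above, but the viewing angle should account for about 22 mm, so it is close to centred.
- **Left alone:** the hammer, the tin of tacks and the three purple heels look unmoved.

Each item was lowered until a light contact, within about 1 mm of the expected height, before I let go. The one mismatch was the finger-opening readings, which were 1–2 mm off the nominal widths. The close pictures still showed level grips, except for the wooden last, which I only checked after placing. The arm is backed away and touching nothing.

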